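# Set a filter canister's bayonet cover to its vent position and hold it

## Robot

A 6-joint arm with a two-finger parallel gripper is mounted at the origin on the work surface; the furniture and walls round the work are solid. World frame = base frame: x ahead of the robot, y to its left, z up, the work surface at z = 0. Lengths are in m, angles in rad, forces in N, time in s.
With the tool pointing down it reaches from about 0.325 to 0.775 m from the base axis. Payload 5.5 kg.
Tool frame: the origin (TCP) lies on the centre line of the jaws, within the pads' length; the fingertips stand 22 mm ahead of it and the grasp point (between the pads) lies 3 mm ahead of it; y points along the fingers, z is the direction in which the jaws open and shut, and the axes are right-handed (so a half turn about y gives the same grasp; the last joint's range is limited). The gripper opens to 85 mm and grips with 20 to 120 N. Pads are 22 mm wide; open, the fingers measure 114 mm over their backs; the gripper's body (76 mm by 85 mm) begins 54 mm behind the grasp point. The pads swing forward as they close: fully open they stand 13 mm farther back than shut.
Start: joints at [1.2, 0.091, 1.231, -0, 1.82, -0.057], TCP at [0.185, 0.571, 0.253] pointing down, gripper open.
Joint ranges: [-2.87, 2.87], [-0.86, 2.18], [0.17, 2.46], [-1.51, 4.65], [0.06, 2.69], [-2.65, 2.65]. Speed limits (rad/s): [2.57, 2.57, 3.01, 3.14, 3.14, 3.14].

## Interface

Orientations are given as a unit quaternion [x, y, z, w].
In Python, from workcell import sensors, optics, ctrl gives the robot as it stands.
- The arm moves only by the shell command python3 -m pendant 'ROWS' [FORCE]. ROWS is JSON, one flat list of numbers, 7 for each row, row after row: the shift along the tool's x, y, z in units of 0.2 m (1.0 is 0.2 m), then the turn, a rotation vector about the tool's x, y, z in units of 30 degrees (1.0 is 30 degrees), then the gripper's target within -1 to 1 (shut at 1, half-way at 0, fully open at -1). A call has 1 to 20 rows; each row is the pose to reach, as a shift and turn from the pose commanded when the call began, along the tool's axes at that moment; what a row does not reach only later rows make up. A row lasts 1/12 s, in which the tool goes at most 41.7 mm and 7.16 degrees, less where a joint would pass 70% of its speed; a pose out of reach is approached as far as the arm can. A call with a number of a shift or a turn outside -1 to 1 is refused whole. A call with a gripper value outside its range is refused whole. The fingers move at their own pace and stop on an object; FORCE is the grip in N (left out, the last holds). Time passes only in rows, so rows that repeat a pose let the fingers close. It gives the time, the measured TCP pose, the force and the opening at its end, in the units of the state.
- sensors.get_obs(): the state, without advancing time (a new reading comes with each control period).
- optics.grab_frame(name): name is "scene" or "side" or "wrist"; returns a dict with "image" (420x560x3 uint8, red, green, blue), "range_z" (420x560 float32, m along the optical axis (not along the pixel's ray), 0 where there is no reading), "intrinsics" (3x3 intrinsics, pixels), "extrinsics" (4x4, takes a point from camera to world coordinates). Camera axes: x right, y down, z forward; pixel columns grow to the right and rows downward; lengths in m; the calibration is good to about 2 mm. The wrist camera is an equidistant fisheye: a pixel r from the principal point sees the ray r / f radians off the axis. A picture is of the moment at which its call begins.
- ctrl.sign_off(): hands the job in, once; it reports no verdict.
The state is a dict: "time": time; "q": joint angles; "joint_velocities": joint speeds; "joint_efforts": joint torques, N m; "eef_pos": TCP position; "orientation": TCP orientation; "ft_force": force on the tool from outside, world axes, zero at the start; "torque": the same for the moment, N m; "grip_width": opening from 0.0 (shut) to 1.0 (fully open).
Only numpy, scipy, OpenCV 4.12 (cv2) and the standard library are available. Lean on these libraries where they do the work, as an engineer would, in place of code of your own. Each camera call takes 0.05 s, during which the arm holds its last target.

## Task

Fit the loose bayonet cover to the open filter canister that is bolted to the bench: lower its two ears into the two entry slots, press it down against the spring, and turn it clockwise (seen from above) until its grip bar lines up with the raised ribs half way along the two claws, which is the vent position. Stop there, before the lock latch is pushed in and clicks. Finish with the gripper still holding the cover there, pressed in and turned half way; do not let go, and leave the cork sanding block on the bench where it lies.

Things in the scene. Friction and masses are not known exactly. Their poses are not given: they have to be found in the camera images.
- cover: Loose bayonet cover, 0.1 to 0.2 kg, lying flat on the bench, bar up. Origin: centre of its underside, z up. Metal skirt 55 mm diameter, 12 mm deep (lower 4 mm bevelled); disc 68 mm diameter from 12 to 20 mm up; two ears, as thick, 14 mm wide, stick out along its +x and -x to 48 mm from the centre. A half turn about z looks and works the same.
- bar_top (a point): Centre of the top of the cover's black upright grip bar, 60 mm above the cover's origin. The bar runs along the cover's x axis, in line with the ears: 60 mm long, 16 mm thick across y, 40 mm tall, standing on the disc (20 to 60 mm above the cover's origin).
- canister: Open round aluminium filter canister bolted to the bench (fixed) just beyond the orange bench grinder, 112 mm over its flanges. Origin: centre of its base on the bench, z up. +x is the half-way (vent) line through the ribs of both claws. Angles below: from its +x, seen from above, counter-clockwise positive; all but the latch repeats after 180 degrees.
- mouth (a point): Centre of the round mouth (bore 60 mm) in the flat shoulder, 60 mm above the bench. Two steel claws stand on the shoulder: walls 50 to 56 mm from the axis, lips overhanging inward to 37 mm, lip underside 70 and top 78 mm above the bench. Cover origin is 48 mm above the bench when fully pressed down, 50 mm when the spring pushes its ears up under the lips.
- entry_slot (a point): Middle of one of the two diametrical entry slots, at +50 degrees, 44 mm from the axis, 70 mm above the bench. Open from +33 (claw's beginning) to +67 degrees (block, as high as the claws, to +75). The cover goes down with its x axis at +50 degrees, then turns only clockwise: 50 degrees to the ribs (vent), 100 degrees to the lock. Claws end at a solid stop at -61 degrees.
- half_rib (a point): Top of one half-way rib: a raised rib 16 mm long (radial), 4 mm wide, 4 mm high on top of the lip at 0 degrees, 46 mm from the axis, 82 mm above the bench; the other claw has one too, straight across. In the vent position the cover's x axis and its bar point at both ribs.
- canister_follower (a joint): Spring plate in the canister's mouth, pushed down by the cover's skirt: 0 = up, grows downward in m, 0.011 at most. At 0 a cover resting on it has its origin 57 mm above the bench, ears not yet under the lips; it pushes back 2.5 N at 0 and 6 N with the cover fully down (0.009).
- canister_latch (a joint): Round-nosed lock latch, a sprung plunger in a dark block on the outside of one claw, at -33 degrees; 0 = out at rest, grows in m as an ear pushes it outward. An ear meets it about 18 to 22 degrees beyond half way; pushed in more than 0.001 counts as turned too far.
- cork_block: Brown cork sanding block lying flat, 64 x 112 x 28 mm (long along its y), a loose bystander that must stay, between the cover and the bench grinder. Origin: centre of its underside.
- gas_cylinder: Obstacle, fixed: big upright grey gas cylinder left of the cover, 310 mm in diameter, with an open collar on top that reaches 430 mm above the bench. Origin: centre of its underside. Other fixed obstacles: the orange bench grinder in front of and to the right of the canister, 270 mm high, and the blue drawer cabinet beyond the cover, 170 mm high.

How it is judged:
By the outcome, as a careful person would: the job done as asked, in the order asked, and still so for the second after the job is handed in, while the arm keeps its last pose, push and grip.
It also fails if it takes over 42 s, if anything falls off the work surface, if the arm or the gripper's body presses on something with over 40 N, if the wrist force passes 120 N, or if a joint passes its speed limit or range.

## Working session

There is one attempt and no reset: what is moved stays moved. The work goes in short steps, Python scripts to look and compute and a shell command to move; the robot and the scene stay as the last step left them, time stands still between calls to the robot, and variables do not carry over. Pictures are saved under pics/ and viewed, and the job is handed in when it is done.

```bash
ls; mkdir -p pics; python3 - <<'E'
from workcell import sensors, optics
import cv2
print(sensors.get_obs())
for n in ["scene","side","wrist"]:
    f=optics.grab_frame(n)
    cv2.imwrite(f"pics/{n}0.png",f["image"][:,:,::-1])
    print(n,f["intrinsics"].tolist(),f["extrinsics"].round(4).tolist(),(f["range_z"]>0).mean())
E
```

```text
pics
{'time': 0.0, 'q': array([ 1.20033522e+00,  9.18535051e-02,  1.23188998e+00, -4.13416500e-06,
        1.81979267e+00, -5.67130766e-02]), 'joint_velocities': array([ 4.23331351e-04,  1.60419493e-03,  7.18420630e-05, -2.02161950e-04,
       -1.26003843e-03,  7.45805197e-04]), 'joint_efforts': array([ 7.33561574e-04, -4.58735597e+01, -4.18023634e+01,  8.23599066e-05,
        1.16068299e-02,  7.72684615e-06]), 'eef_pos': array([0.18509908, 0.57048326, 0.25215171]), 'orientation': array([ 0.69909529, -0.11061683,  0.1103283 , -0.69775165]), 'ft_force': array([-0.54767285, -0.42294661, -0.18170223]), 'torque': array([ 0.00645092,  0.06853436, -0.04330885]), 'grip_width': 1.0004450433296201}
scene [[516.2608763639732, 0.0, 269.4729025004959], [0.0, 516.2608763639732, 206.68528818939177], [0.0, 0.0, 1.0]] [[0.6776, -0.5557, 0.4818, -0.0472], [-0.7355, -0.5155, 0.4397, -0.6261], [0.004, -0.6523, -0.758, 0.8977], [0.0, 0.0, 0.0, 1.0]] 0.9958078231292516
side [[425.0376961309532, 0.0, 274.4255477044299], [0.0, 425.0376961309532, 211.74126491816386], [0.0, 0.0, 1.0]] [[0.9626, -0.1285, 0.2386, 0.2768], [-0.2705, -0.5076, 0.818, -0.8232], [0.016, -0.852, -0.5233, 0.5135], [0.0, 0.0, 0.0, 1.0]] 0.9940476190476191
wrist [[325.19226210127806, 0.0, 275.1679713041164], [0.0, 325.19226210127806, 211.0106205908301], [0.0, 0.0, 1.0]] [[0.3076, 0.9024, 0.3017, 0.1071], [0.9515, -0.2912, -0.0991, 0.5956], [-0.0016, 0.3176, -0.9482, 0.3722], [0.0, 0.0, 0.0, 1.0]] 0.9961352040816327
```

View pics/scene0.png

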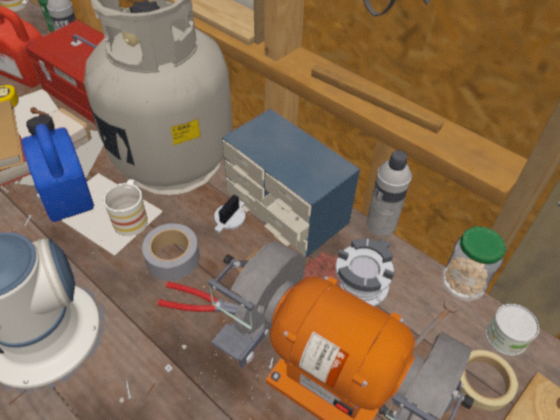

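View pics/side0.png

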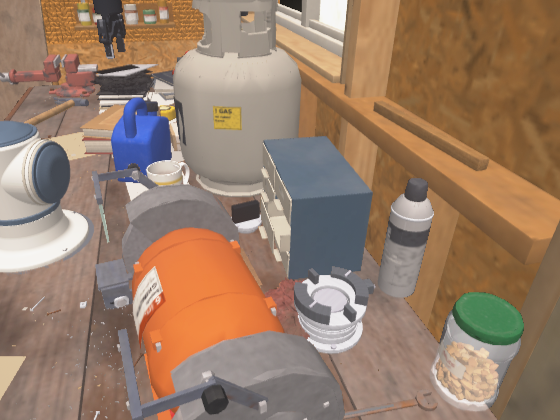

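View pics/wrist0.png

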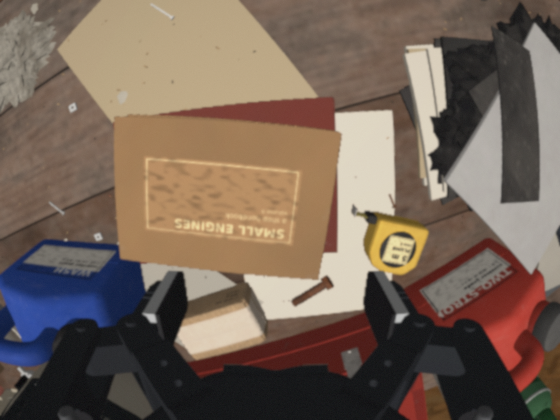

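```bash
cat > h.py <<'E'
from workcell import sensors, optics
import cv2, numpy as np
def grab(n):
    f=optics.grab_frame(n); return f
def cloud(f):
    d=f["range_z"]; K=f["intrinsics"]; H,W=d.shape
    u,v=np.meshgrid(np.arange(W),np.arange(H))
    P=np.stack([(u-K[0,2])/K[0,0]*d,(v-K[1,2])/K[1,1]*d,d],-1)
    E=f["extrinsics"]; Q=P@E[:3,:3].T+E[:3,3]; Q[d==0]=np.nan
    return Q
def wcloud(f):
    d=f["range_z"]; K=f["intrinsics"]; H,W=d.shape
    u,v=np.meshgrid(np.arange(W),np.arange(H))
    x=(u-K[0,2])/K[0,0]; y=(v-K[1,2])/K[1,1]; r=np.hypot(x,y)+1e-9
    P=np.stack([np.tan(r)*x/r*d,np.tan(r)*y/r*d,d],-1)
    E=f["extrinsics"]; Q=P@E[:3,:3].T+E[:3,3]; Q[d==0]=np.nan
    return Q
def crop(f,r0,r1,c0,c1,s,name):
    cv2.imwrite(name,cv2.resize(np.ascontiguousarray(f["image"][r0:r1,c0:c1,::-1]),None,fx=s,fy=s,interpolation=cv2.INTER_CUBIC))
E
python3 - <<'E'
from h import *
s=grab("scene"); Q=cloud(s); 
crop(s,170,330,190,420,3,"pics/sc1.png")
for uv in [(230,210),(230,203),(225,222),(366,265),(366,285),(345,265),(388,265),(320,265),(290,160),(230,160),(340,190),(305,240),(160,130),(150,60),(340,330),(270,280)]:
    print(uv,Q[uv[1],uv[0]].round(3))
d=grab("side"); Q=cloud(d)
crop(d,180,360,210,400,3,"pics/sd1.png")
for uv in [(245,210),(330,300),(330,275),(285,300)]:
    print(uv,Q[uv[1],uv[0]].round(3))
E
```

```text
(230, 210) [ 0.428 -0.077  0.048]
(230, 203) [ 0.436 -0.07   0.059]
(225, 222) [ 0.408 -0.081  0.029]
(366, 265) [ 0.504 -0.38   0.058]
(366, 285) [ 0.455 -0.412  0.078]
(345, 265) [ 0.475 -0.35   0.06 ]
(388, 265) [ 0.531 -0.412  0.061]
(320, 265) [ 0.463 -0.301  0.024]
(290, 160) [ 0.534 -0.151  0.172]
(230, 160) [ 0.485 -0.025  0.123]
(340, 190) [ 0.556 -0.264  0.148]
(305, 240) [ 0.5   -0.231  0.009]
(160, 130) [0.378 0.054 0.228]
(150, 60) [0.415 0.098 0.348]
(340, 330) [ 0.279 -0.466  0.223]
(270, 280) [ 0.265 -0.343  0.24 ]
(245, 210) [ 0.431 -0.073  0.048]
(330, 300) [ 0.497 -0.382  0.058]
(330, 275) [ 0.518 -0.328  0.06 ]
(285, 300) [ 0.442 -0.329  0.023]
```

View pics/sc1.png

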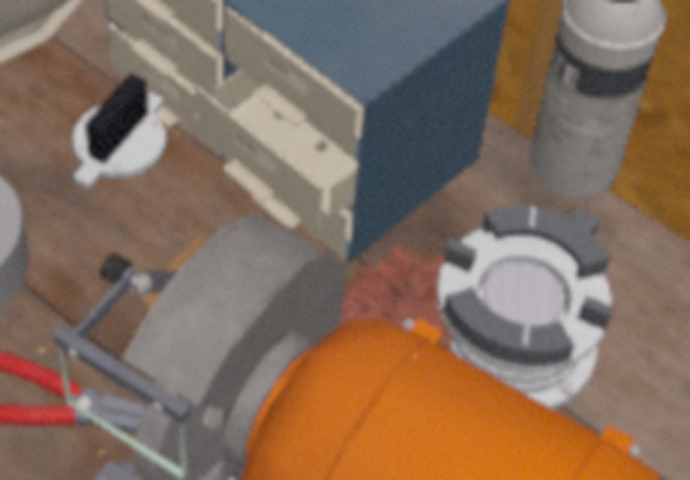

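View pics/sd1.png

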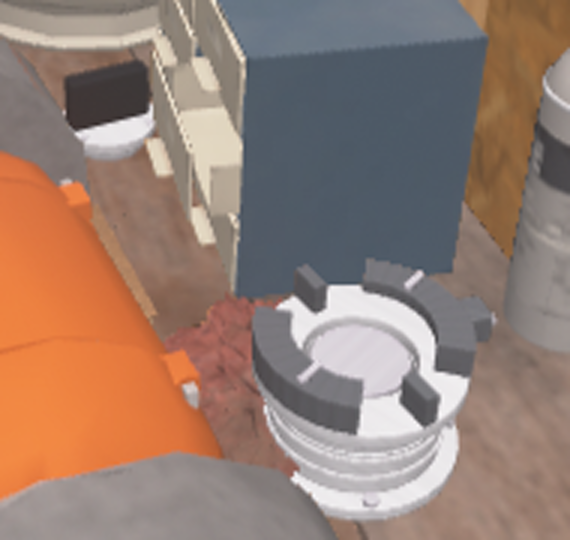

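```bash
python3 - <<'E'
from h import *
for n in ["scene","side"]:
    f=grab(n); Q=cloud(f); im=f["image"].astype(int); m=im.max(-1)
    x,y,z=Q[...,0],Q[...,1],Q[...,2]
    near=(abs(x-.43)<.08)&(abs(y+.075)<.07)
    bar=near&(m<60)&(z>.02)&(z<.07)
    top=bar&(z>.057)
    print(n,"bar",bar.sum(),"top",top.sum())
    def rect(P):
        r=cv2.minAreaRect((P*1000).astype(np.float32)); return np.round(r[0],1),np.round(r[1],1),round(r[2],1)
    if top.sum()>5:
        print(Q[top].mean(0).round(4), rect(Q[top][:,:2]), Q[top][:,2].max())
    print("allbar",Q[bar].mean(0).round(4), rect(Q[bar][:,:2]),np.percentile(Q[bar][:,2],[1,50,99]).round(4))
    disc=near&(m>120)&(z>.008)&(z<.03)
    print("disc",disc.sum(),rect(Q[disc][:,:2]),np.percentile(Q[disc][:,2],[5,50,95]).round(4))
    # canister
    c=(abs(x-.5)<.1)&(abs(y+.38)<.1)
    sh=c&(z>.055)&(z<.064)&(m>110)
    print("shoulder+plate",rect(Q[sh][:,:2]))
    cl=c&(z>.074)&(z<.084)&(m<130); print("claws",cl.sum(),rect(Q[cl][:,:2]),cv2.minEnclosingCircle((Q[cl][:,:2]*1000).astype(np.float32)), np.percentile(Q[cl][:,2],[5,50,95]))
    rb=c&(z>.074)&(z<.09)&(m>130)
    k,l,st,ce=cv2.connectedComponentsWithStats(rb.astype(np.uint8))
    for i in range(1,k):
        if st[i,4]>3: print("rib",st[i],ce[i].round(1),np.nanmean(Q[l==i],0).round(4))
    ck=(x>.25)&(x<.5)&(y<-.1)&(y>-.35)&(z>.02)&(z<.035)
    brown=ck&(im[...,0]-im[...,2]>50)
    k,l,st,ce=cv2.connectedComponentsWithStats(brown.astype(np.uint8))
    for i in range(1,k):
        if st[i,4]>15: print("cork?",st[i],Q[l==i].min(0).round(3),Q[l==i].max(0).round(3),im[l==i].mean(0).round())
E
```

```text
scene bar 285 top 121
[ 0.4294 -0.0714  0.0599] (array([429.5, -71.2]), array([56.2, 14.7]), 9.8) 0.06407897119533679
allbar [ 0.4269 -0.074   0.0501] (array([430.6, -71. ]), array([60.1, 14.8]), 10.4) [0.0281 0.0531 0.0629]
disc 583 (array([442.5, -58.6]), array([135. , 106.3]), 75.9) [0.0116 0.0201 0.0267]
shoulder+plate (array([ 491., -382.]), array([101.9, 108.6]), 2.8)
claws 847 (array([ 497.5, -380.5]), array([115.3, 103.6]), 38.6) ((503.2034606933594, -383.2133483886719), 64.04866027832031) [0.07519319 0.07827722 0.08087794]
rib [366 239   3   7  18] [367.1 241.8] [ 0.5352 -0.3556  0.0815]
rib [344 251   5   4   8] [346.2 252.2] [ 0.49   -0.3393  0.0772]
rib [338 265  35  20  60] [357.4 275.2] [ 0.46   -0.3875  0.0801]
rib [383 268  11   5  14] [387.5 270. ] [ 0.509  -0.4222  0.0787]
rib [374 277   8   9  14] [378.1 280.5] [ 0.4773 -0.4227  0.0791]
cork? [246 249  12  11  45] [ 0.369 -0.186  0.026] [ 0.404 -0.178  0.033] [145. 112.  83.]
cork? [308 257  31  25 334] [ 0.44 -0.35  0.02] [ 0.491 -0.273  0.032] [136.  83.  72.]
side bar 0 top 0<stdin>:13: RuntimeWarning: Mean of empty slice.
  ret = um.true_divide(
Traceback (most recent call last):
IndexError: index -1 is out of bounds for axis 0 with size 0
```

```bash
python3 - <<'E'
from h import *
s=grab("scene"); crop(s,230,310,325,405,7,"pics/sc2.png")
d=grab("side"); crop(d,260,340,285,385,7,"pics/sd2.png")
crop(d,190,240,220,270,8,"pics/sd3.png")
E
```

```text
(no output)
```

View pics/sc2.png

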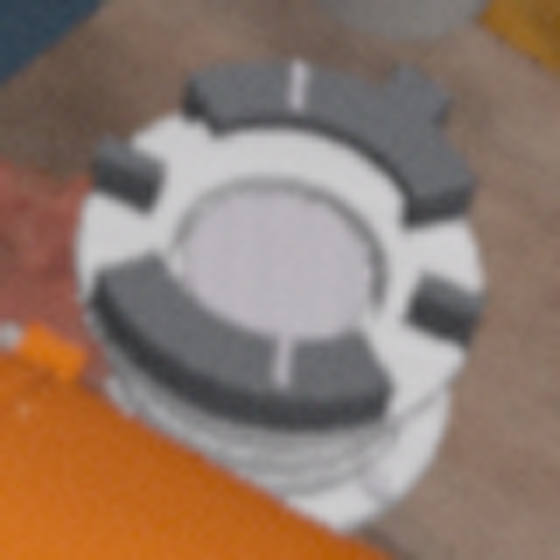

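View pics/sd2.png

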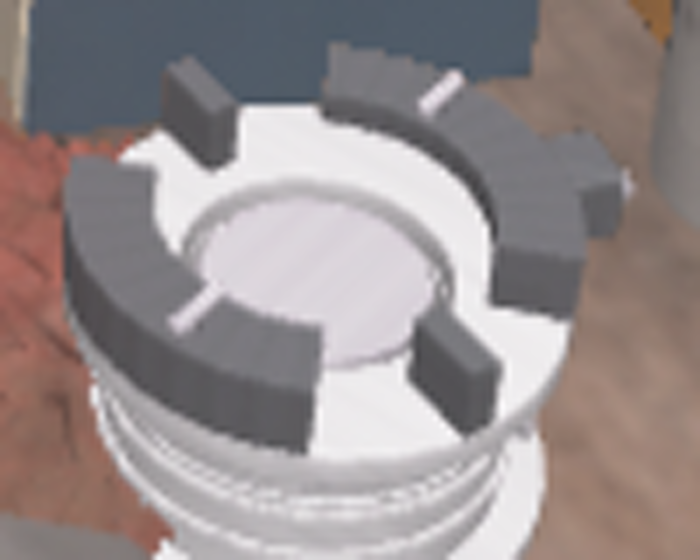

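View pics/sd3.png

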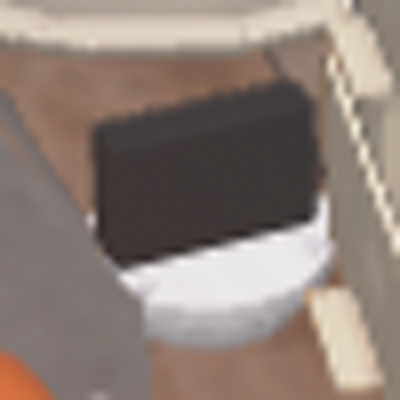

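```bash
cat >> h.py <<'E'
def ray(f,u,v,wrist=False):
    K=f["intrinsics"]; x=(u-K[0,2])/K[0,0]; y=(v-K[1,2])/K[1,1]
    if wrist:
        r=np.hypot(x,y)+1e-12; d=np.array([np.sin(r)*x/r,np.sin(r)*y/r,np.cos(r)])
    else: d=np.array([x,y,1.])
    E=f["extrinsics"]; return E[:3,3],E[:3,:3]@d/np.linalg.norm(d)
def onz(f,u,v,z,wrist=False):
    o,d=ray(f,u,v,wrist); return o+d*(z-o[2])/d[2]
def tri(r1,r2):
    (a,d),(b,e)=r1,r2
    t=np.linalg.lstsq(np.stack([d,-e],1),b-a,rcond=None)[0]
    p,q=a+t[0]*d,b+t[1]*e; return (p+q)/2,np.linalg.norm(p-q)
E
python3 - <<'E'
from h import *
s=grab("scene");d=grab("side")
sc=lambda x,y:((x+.5)/7-.5+325,(y+.5)/7-.5+230)
sd=lambda x,y:((x+.5)/7-.5+285,(y+.5)/7-.5+260)
A=[sc(298,84),sc(284,360)];B=[sd(441,90),sd(197,307)]
for a,b in zip(A,B): print(onz(s,*a,.082).round(4),onz(d,*b,.082).round(4),tri(ray(s,*a),ray(d,*b)))
for f,P in ((s,A),(d,B)):
    p,q=[onz(f,*c,.082) for c in P]; e=p-q; print((p+q)[:2]/2,np.hypot(*e[:2]),np.degrees(np.arctan2(e[1],e[0])))
# bar top corners in side (crop8, origin 220,190)
sb=lambda x,y:((x+.5)/8-.5+220,(y+.5)/8-.5+190)
for c in [(95,135),(285,90),(300,85),(318,100),(105,120)]: print(c,onz(d,*sb(*c),.06).round(4))
E
```

```text
[ 0.5355 -0.3556  0.082 ] [ 0.536  -0.3535  0.082 ] (array([ 0.53433002, -0.35619685,  0.084207  ]), np.float64(0.0006572197961926859))
[ 0.4582 -0.4064  0.082 ] [ 0.4587 -0.4048  0.082 ] (array([ 0.45764276, -0.40669896,  0.08361299]), np.float64(0.0007651409998028624))
[ 0.49685504 -0.38098891] 0.09252080103372073 33.33172295469502
[ 0.49737641 -0.37919125] 0.0927881185249184 33.565861198347996
(95, 135) [ 0.4027 -0.0722  0.06  ]
(285, 90) [ 0.4559 -0.0615  0.06  ]
(300, 85) [ 0.4603 -0.0599  0.06  ]
(318, 100) [ 0.4631 -0.0688  0.06  ]
(105, 120) [ 0.4066 -0.0653  0.06  ]
```

```bash
python3 - <<'E'
from h import *
from scipy.spatial.transform import Rotation as R
o=sensors.get_obs(); print(o["time"]); print(R.from_quat(o["orientation"]).as_matrix().round(3))
w=optics.grab_frame("wrist")["extrinsics"]; M=R.from_quat(o["orientation"]).as_matrix(); print("cam in tool",(M.T@(w[:3,3]-o["eef_pos"])).round(3)," z",(M.T@w[:3,2]).round(3))
s=grab("scene");d=grab("side")
C=np.concatenate([cloud(s)[::2,::2].reshape(-1,3),cloud(d)[::2,::2].reshape(-1,3)])
C=C[np.isfinite(C).all(1)]
m=(C[:,0]>.15)&(C[:,0]<.7)&(C[:,1]>-.65)&(C[:,1]<.35)
C=C[m]
# cylinder band
b=C[(C[:,2]>.1)&(C[:,2]<.2)&(C[:,1]>-.06)&(C[:,0]<.47)]
A=np.c_[2*b[:,:2],np.ones(len(b))]; c=np.linalg.lstsq(A,(b[:,:2]**2).sum(1),rcond=None)[0]; print("cyl",c[:2],np.sqrt(c[2]+c[0]**2+c[1]**2),len(b))
# height map, 3cm cells
xs=np.arange(.15,.7,.03);ys=np.arange(.3,-.62,-.03)
print("      "+" ".join(f"{y*100:4.0f}" for y in ys))
for x in xs[::-1]:
    r=[]
    for y in ys:
        k=(abs(C[:,0]-x)<.015)&(abs(C[:,1]-y)<.015); r.append(f"{C[k,2].max()*1000:4.0f}" if k.any() else "   .")
    print(f"{x:.2f} ",*r)
E
```

```text
0.55
[[ 0.951  0.     0.309]
 [-0.309  0.     0.951]
 [ 0.    -1.     0.   ]]
cam in tool [-0.082 -0.12  -0.   ]  z [0.318 0.948 0.001]
cyl [0.36550028 0.18895126] 0.1475557917042978 2948
        30   27   24   21   18   15   12    9    6    3    0   -3   -6   -9  -12  -15  -18  -21  -24  -27  -30  -33  -36  -39  -42  -45  -48  -51  -54  -57  -60
0.69   270  269  270  272  270  270  271  277  430  403  236  237  238  238  237  237  236  237  238  238  236  236  236  237  238  237  237  419  406  347    .
0.66     .    .    .    .    .   -1    .    .    .    .    .    .  207  231    .    .  477  475  497    2  514  215  179  221  230  209  138  230  141  318  309
0.63     .    .    .    .    .    .    .    .    .    .  171  173  173  172  171  172  171    1    2    4  213  215  175    4    4    5  140  142  141  141    5
0.60     .    .    .    .    .  310  303  295    .    .  171  173  173  173  173  174  173  173  173  173    5    3    2    4    5    4    4  141  141  141   30
0.57     .    .    .    .  323  423  322  319  300    .  174  173  174  173  173  174  174  173  174  173  
[... 1607 characters left out ...]
4  255  245  238  227  228  226  224  224  224  235  239
0.24   192  206  205  198  129    6   89   91   89    6   50   51   51   52   16   17   16   14    5  272  272  239  235  218  217  218  216  210  206  273  274
0.21   153  201  205  202  125    3    4    4    5    3    5   43   50   16   13   16   14    4    4    2  272  273  274  178  176  177  163    .    .    .    .
0.18   151  152  147  139    4    5    5    5    4    4    4    4    4    4   14   10    3    5    6    4  274  274  140    3    4    3    .    .    .    .    .
0.15     3    3    3  125    4    5    4    3    5    2    4    3    4    3    3    5    4    4    4    3    4    4    4    4    3    5    .    .    .    .    .
```

```bash
python3 - <<'E'
from h import *
s=grab("scene");d=grab("side")
C=np.concatenate([cloud(s).reshape(-1,3),cloud(d).reshape(-1,3)])
C=C[np.isfinite(C).all(1)]
C=C[(C[:,2]>.075)&(C[:,2]<.19)]
xs=np.arange(.40,.52,.01);ys=np.arange(.02,-.28,-.01)
print("      "+" ".join(f"{y*100:4.0f}" for y in ys))
for x in xs[::-1]:
    r=[]
    for y in ys:
        k=(abs(C[:,0]-x)<.005)&(abs(C[:,1]-y)<.005); r.append(f"{C[k,2].max()*1000:4.0f}" if k.sum()>1 else "   .")
    print(f"{x:.2f} ",*r)
E
```

```text
2    1    0   -1   -2   -3   -4   -5   -6   -7   -8   -9  -10  -11  -12  -13  -14  -15  -16  -17  -18  -19  -20  -21  -22  -23  -24  -25  -26  -27  -28
0.51   185    .  173  172  173  172  173  173  173  172  172  173  173  172  173  172  173  172  173  172  172  173  174  175  173  172  173  173  173    .    .
0.50   190    .  171  172  174  173  174  173  172  173  173  174  173  172  173  174  175  173  174  173  172  172  173  173  173  173  172  172  171    .    .
0.49   190    .  171  172  173  173  173  173  172  173  172  174  172  172  173  174  173  173  173  173  174  174  173  173  173  173  174  173  173    .    .
0.48   190    .    .  167  168  168  168  169  173  172  172  172  173  172  172  173  172  173  173  174  173  172  172  174  172  173  175  173  173    .    .
0.47   190    .    .    .    .    .  125  127  128  128  129    .    .    .    .   97  159  161  170  167  168  173  173  172  173  172  173  173  173    .    .
0.46   190    .    .    .    .    .    .    .    .    .    .    .    .    .    .   96    .    .    .  124  127  128  128  127    .    .    .   
[... 283 characters left out ...]
8  111  111  112  111  112  111  111  111    .    .    .
0.43   188    .    .    .    .    .    .    .    .    .    .    .    .    .    .    .    .    .    .    .    .    .    .    .    .    .    .    .    .    .    .
0.42   189    .    .    .    .    .    .    .    .    .    .    .    .    .    .    .    .    .    .    .    .    .    .    .    .    .    .    .    .    .    .
0.41     .    .    .    .    .    .    .    .    .    .    .    .    .    .    .    .    .    .    .    .    .    .    .    .    .    .    .    .    .    .    .
0.40     .    .    .    .    .    .    .    .    .    .    .    .    .    .    .    .    .    .    .    .    .    .    .    .    .    .    .    .    .    .    .
```

```bash
python3 -m pendant '[0,-0.2,0,0,-0.2,0,-1, 0,-0.4,0,0,-0.4,0,-1, 0,-0.6,0,0,-0.6,0,-1, 0,-0.8,0,0,-0.8,0,-1, 0,-1,0,0,-0.933,0,-1, 0,-1,0,0,-0.933,0,-1]' 60; python3 -c "
from workcell import sensors
o=sensors.get_obs();print(o['q'])"
```

```text
time: 1.3
eef_pos: [0.1849, 0.5699, 0.4642]
orientation: [-0.699, -0.066, 0.06, 0.709]
ft_force: [-0.4, -0.9, 1.2]
grip_width: 0.998
[ 1.20026718e+00  2.48680954e-01  6.64768095e-01  1.72015368e-05
  2.21188333e+00 -5.48930698e-01]
```

```bash
python3 -m pendant '[0,-0.2,-0.1,0,0,0,-1, 0.05,-0.3,-0.3,0,0,0,-1, 0.1,-0.3,-0.5,0,0,0,-1, 0.15,-0.3,-0.7,0,0,0,-1, 0.2,-0.3,-0.9,0,0,0,-1, 0.2,-0.3,-1,0,0,0,-1]'; python3 - <<'E'
from workcell import sensors
from scipy.spatial.transform import Rotation as R
o=sensors.get_obs();print(o['q'].round(3)); print(R.from_quat(o["orientation"]).as_matrix().round(3),o["eef_pos"])
E
```

```text
time: 1.8
eef_pos: [0.2604, 0.3777, 0.5141]
orientation: [-0.704, -0.061, 0.06, 0.705]
ft_force: [0.7, -0.4, 0.4]
grip_width: 1.0
[ 8.940e-01 -5.800e-02  8.920e-01 -1.000e-03  2.306e+00 -8.500e-01]
[[ 0.985  0.002 -0.171]
 [ 0.171  0.001  0.985]
 [ 0.002 -1.     0.001]] [0.26038924 0.37773687 0.51406524]
```

```bash
python3 -m pendant '[0.05,0,-0.2,0,0,0,-1, 0.1,0,-0.4,0,0,0,-1, 0.15,0,-0.6,0,0,0,-1, 0.2,0,-0.8,0,0,0,-1, 0.2,0,-1,0,0,0,-1]' && python3 -m pendant '[0.05,0,-0.2,0,0,0,-1, 0.1,0,-0.4,0,0,0,-1, 0.15,0,-0.6,0,0,0,-0.6, 0.175,0,-0.8,0,0,0,-0.4, 0.175,0,-1,0,0,0,-0.2,0.175,0,-1,0,0,0,0]' && python3 -m pendant '[0,0.1,-0.1,0,0,0,0, 0,0.3,-0.25,0,0,0,0, 0,0.5,-0.36,0,0,0,0, 0,0.7,-0.36,0,0,0,0, 0,0.9,-0.36,0,0,0,0, 0,1,-0.36,0,0,0,0, 0,1,-0.36,0,0,0,0, 0,1,-0.36,0,0,0,0]'; python3 - <<'E'
from h import *
o=sensors.get_obs();print(o['q'].round(3),o["eef_pos"])
w=grab("wrist"); cv2.imwrite("pics/w1.png",w["image"][:,:,::-1])
E
```

```text
time: 2.22
eef_pos: [0.3346, 0.189, 0.5125]
orientation: [0.705, 0.061, -0.062, -0.704]
ft_force: [1.0, 0.1, -1.4]
grip_width: 0.998
time: 2.72
eef_pos: [0.404, -0.0061, 0.5119]
orientation: [0.705, 0.057, -0.059, -0.704]
ft_force: [0.2, 0.8, -0.4]
grip_width: 0.506
time: 3.38
eef_pos: [0.4147, -0.0708, 0.3126]
orientation: [-0.704, -0.061, 0.062, 0.705]
ft_force: [-0.2, -0.0, 1.0]
grip_width: 0.5
[-0.25  -0.364  1.539  0.     1.969 -1.995] [ 0.41469929 -0.07075919  0.31264057]
```

View pics/w1.png

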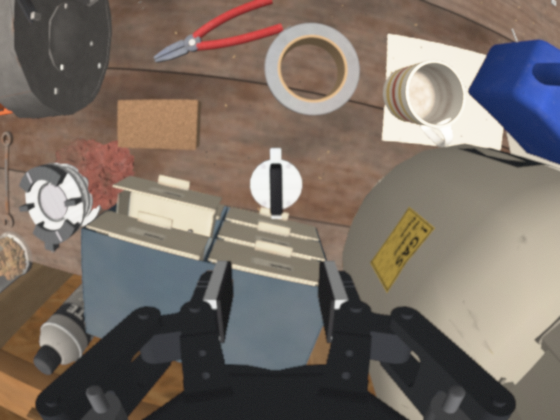

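```bash
python3 - <<'E'
from h import *
f=grab("wrist"); im=f["image"].astype(int)
m=((im.max(-1)<60)).astype(np.uint8); m[:150]=0;m[225:]=0;m[:,:255]=0;m[:,300:]=0
k,l,st,ce=cv2.connectedComponentsWithStats(m); print(st[1:],ce[1:])
i=1+st[1:,4].argmax()
Q=wcloud(f); print("z",np.percentile(Q[l==i][:,2],[5,50,95]).round(4))
def an(mask,z):
    v,u=np.nonzero(mask)
    P=np.array([onz(f,a,b,z,True)[:2] for a,b in zip(u,v)])*1000
    r=cv2.minAreaRect(P.astype(np.float32)); e=np.linalg.svd(P-P.mean(0))[2][0]
    print(P.mean(0).round(1),np.round(r[0],1),np.round(r[1],1),r[2],np.degrees(np.arctan2(e[1],e[0])))
an((l==i)&(Q[...,2]>.054),.06)
near=(np.abs(Q[...,0]-.43)<.06)&(np.abs(Q[...,1]+.072)<.05)
wm=near&(im.min(-1)>150)&(Q[...,2]>.012)&(Q[...,2]<.027)|((l==i)&(Q[...,2]<.05))
an(wm,.02)
crop(f,140,230,230,320,6,"pics/w1c.png")
# centroid of enclosing for cork
ck=(Q[...,2]>.02)&(Q[...,2]<.034)&(im[...,0]-im[...,2]>40)
k,l,st,ce=cv2.connectedComponentsWithStats(ck.astype(np.uint8)); i=1+st[1:,4].argmax(); print(st[i],ce[i]); an(l==i,.028)
E
```

```text
[[272 163  11  49 462]] [[276.32683983 187.36796537]]
z [nan nan nan]
[430.5 -67.1] [430.4 -66.3] [56.7 12.1] 10.113693237304688 11.340244464464151
[429.7 -67. ] [434.  -64.9] [71.  85.8] 66.23088073730469 10.059938588161152
[ 119   97   80   51 3826] [158.78593832 121.75274438]
[ 376.  -231.7] [ 376.5 -233.6] [ 64.9 112.5] 6.0544538497924805 95.91455115943776
```

View pics/w1c.png

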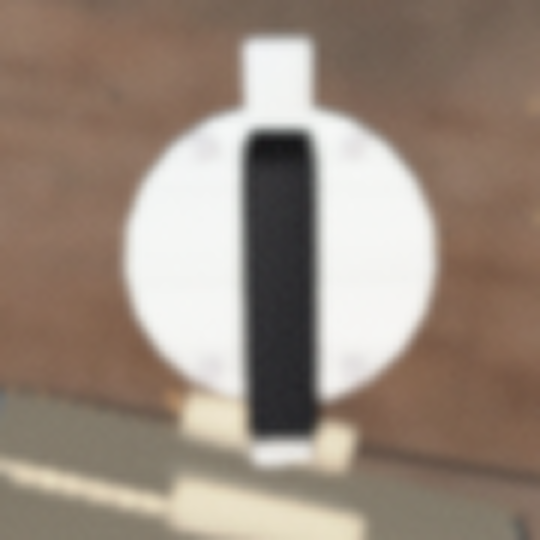

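```bash
python3 -m pendant '[0,0.2,0,0,0,0,0, 0,0.4,0,0,0,0,0, 0,0.6,0,0,0,0,0, 0,0.8,0,0,0,0,0, 0,0.9,0,0,0,0,0, 0,1,0,0,0,0,0, 0,1,0,0,0,0,0,0,1,0,0,0,0,0]';python3 - <<'E'
from h import *
w=grab("wrist"); cv2.imwrite("pics/w2.png",w["image"][:,:,::-1])
E
```

```text
time: 4.15
eef_pos: [0.4163, -0.0711, 0.1155]
orientation: [0.705, 0.063, -0.061, -0.704]
ft_force: [-0.0, 0.1, 0.6]
grip_width: 0.504
```

View pics/w2.png

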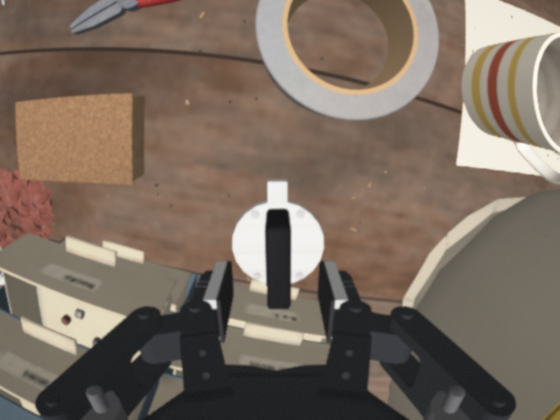

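```bash
python3 -m pendant '[0,0.1,0,0,0,0,0, 0,0.2,0,0,0,0,0, 0,0.26,0,0,0,0,0, 0,0.295,0,0,0,0,0, 0,0.295,0,0,0,0,0, 0,0.295,0,0,0,0,0,0,0.295,0,0,0,0,0.4, 0,0.295,0,0,0,0,0.8,0,0.295,0,0,0,0,1,0,0.295,0,0,0,0,1,0,0.295,0,0,0,0,1,0,0.295,0,0,0,0,1]' 80; python3 - <<'E'
from h import *
o=sensors.get_obs();print(o["eef_pos"],o["ft_force"],o["torque"])
w=grab("wrist"); cv2.imwrite("pics/w3.png",w["image"][:,:,::-1])
E
```

```text
time: 5.2
eef_pos: [0.4159, -0.0711, 0.0555]
orientation: [0.705, 0.062, -0.061, -0.704]
ft_force: [-0.8, 0.4, 6.0]
grip_width: 0.172
[ 0.41588506 -0.07112115  0.05546204] [-0.78384541  0.36097918  5.95964579] [0.11006028 0.1720341  0.00385113]
```

View pics/w3.png

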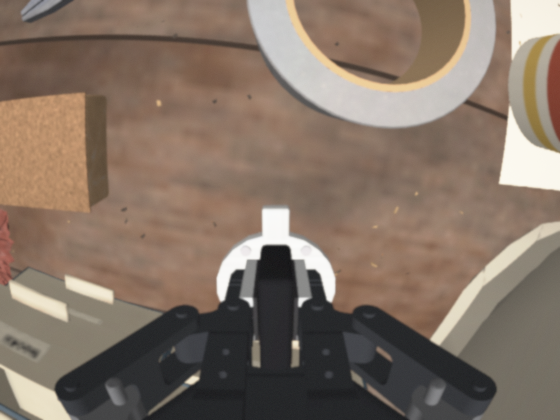

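```bash
python3 - <<'E'
from h import *
from scipy.spatial.transform import Rotation as R
f=grab("wrist"); o=sensors.get_obs(); M=R.from_quat(o["orientation"]).as_matrix()
crop(f,195,305,200,350,5,"pics/w3c.png")
for u,v in [(264,207),(289,207),(276.5,207.5)]:
    p=onz(f,u,v,.020,True); print(p.round(4),(M.T@(p-o["eef_pos"])).round(4))
print(M.round(3))
E
```

```text
[ 0.3853 -0.0824  0.02  ] [-0.0322  0.0354 -0.0057]
[ 0.3831 -0.07    0.02  ] [-0.0322  0.0354  0.0068]
[ 0.3844 -0.0762  0.02  ] [-0.0319  0.0354  0.0006]
[[ 0.985  0.002 -0.174]
 [ 0.174 -0.     0.985]
 [ 0.002 -1.    -0.001]]
```

View pics/w3c.png

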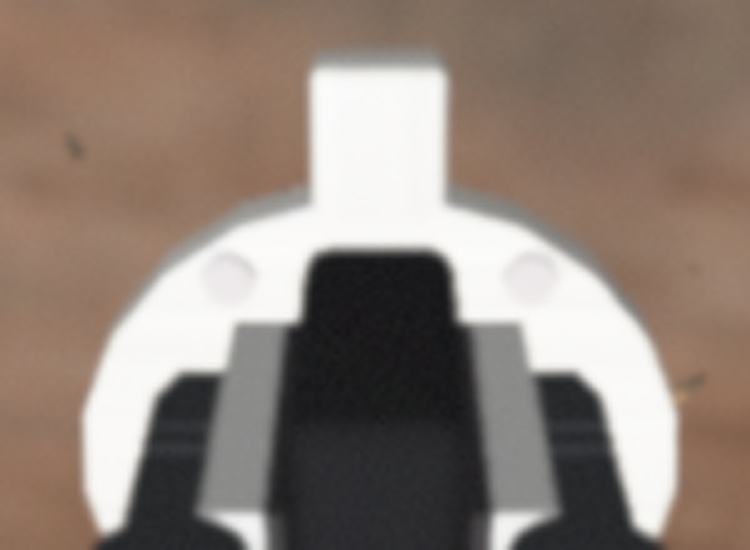

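```bash
python3 -m pendant '[0,-0.1,0,0,0,0,1, 0,-0.25,0,0,0,0,1, 0,-0.4,0,0,0,0,1, 0,-0.6,0,0,0,0,1, 0,-0.8,0,0,0,0,1, 0,-1,0,0,0,0,1, 0,-1,0,0,0,0,1]'; python3 - <<'E'
from h import *
w=grab("wrist"); crop(w,195,420,150,410,3,"pics/w4.png")
s=grab("scene"); cv2.imwrite("pics/s4.png",s["image"][:,:,::-1])
E
```

```text
time: 5.88
eef_pos: [0.417, -0.0716, 0.2631]
orientation: [0.706, 0.066, -0.057, -0.703]
ft_force: [0.1, 0.1, -1.2]
grip_width: 0.17
```

View pics/w4.png

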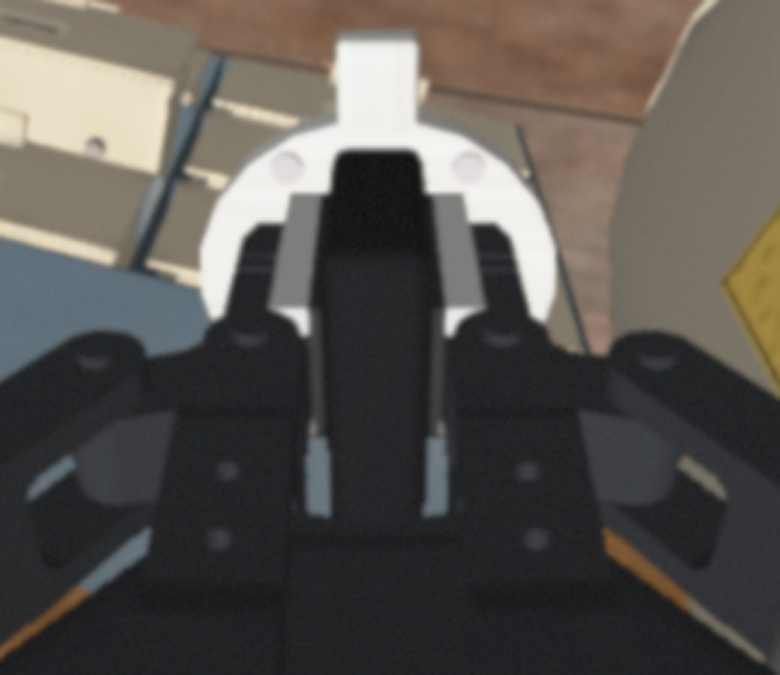

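View pics/s4.png

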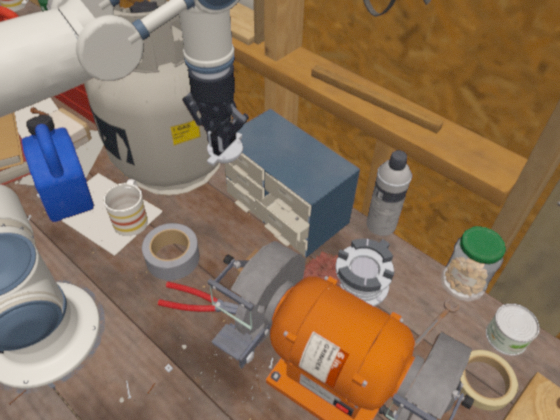

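```bash
python3 -m pendant '[0,-0.15,0,0,0.1,0,1, 0,-0.3,-0.1,0,0.3,0,1, 0.02,-0.35,-0.3,0,0.5,0,1, 0.05,-0.35,-0.5,0,0.7,0,1, 0.08,-0.35,-0.7,0,0.9,0,1, 0.1,-0.35,-0.9,0,1,0,1, 0.1,-0.35,-1,0,1,0,1, 0.1,-0.35,-1,0,1,0,1]'; python3 - <<'E'
from h import *
from scipy.spatial.transform import Rotation as R
o=sensors.get_obs(); print(R.from_quat(o["orientation"]).as_matrix().round(3),o["q"].round(3))
E
```

```text
time: 6.65
eef_pos: [0.4694, -0.2683, 0.3192]
orientation: [-0.696, 0.127, -0.122, 0.697]
ft_force: [0.9, 0.1, -2.3]
grip_width: 0.165
[[ 0.938 -0.007  0.346]
 [-0.346  0.003  0.938]
 [-0.007 -1.     0.   ]] [-5.810e-01 -3.900e-02  1.246e+00 -1.000e-03  1.942e+00 -1.799e+00]
```

```bash
python3 -m pendant '[0.05,0,-0.05,0,0.2,0,1, 0.1,0,-0.15,0,0.4,0,1, 0.2,0,-0.25,0,0.6,0,1, 0.25,0,-0.35,0,0.8,0,1, 0.305,0,-0.4,0,1,0,1, 0.305,0,-0.4,0,1,0,1]' && python3 -m pendant '[0,0,0,0,0.2,0,1, 0,0,0,0,0.4,0,1, 0,0,0,0,0.6,0,1, 0,0,0,0,0.8,0,1, 0,0,0,0,1,0,1, 0,0,0,0,1,0,1]' &&  python3 -m pendant '[0,0,0,0,0.2,0,1, 0,0,0,0,0.4,0,1, 0,0,0,0,0.547,0,1, 0,0,0,0,0.547,0,1, 0,0,0,0,0.547,0,1,0,0,0,0,0.547,0,1]'; cat > st.py <<'E'
from h import *
from scipy.spatial.transform import Rotation as R
o=sensors.get_obs(); M=R.from_quat(o["orientation"]).as_matrix(); print(M.round(3),o["q"].round(3))
print("az x",np.degrees(np.arctan2(M[1,0],M[0,0])),"eef",o["eef_pos"].round(4),"ctr c=.0155",(o["eef_pos"]+.0155*M[:,0]).round(4),"F",o["ft_force"].round(1),"T",o["torque"].round(2),o["grip_width"],o["time"])
E
python3 st.py; python3 - <<'E'
from h import *
w=grab("wrist"); cv2.imwrite("pics/w5.png",w["image"][:,:,::-1])
w=grab("side"); cv2.imwrite("pics/d5.png",w["image"][:,:,::-1])
E
```

```text
time: 7.15
eef_pos: [0.4998, -0.3621, 0.3203]
orientation: [-0.64, 0.303, -0.299, 0.64]
ft_force: [1.0, 0.0, -2.4]
grip_width: 0.172
time: 7.65
eef_pos: [0.4995, -0.3591, 0.3229]
orientation: [-0.542, 0.455, -0.454, 0.542]
ft_force: [0.1, 0.4, -1.7]
grip_width: 0.17
time: 8.15
eef_pos: [0.4997, -0.3601, 0.3239]
orientation: [-0.473, 0.526, -0.526, 0.473]
ft_force: [-0.2, -0.0, -1.7]
grip_width: 0.173
[[-0.107 -0.001  0.994]
 [-0.994  0.001 -0.107]
 [-0.001 -1.    -0.001]] [-0.68   0.164  1.026  0.     1.953 -0.573]
az x -96.12072092596436 eef [ 0.4997 -0.3601  0.3239] ctr c=.0155 [ 0.498  -0.3755  0.3239] F [-0.2 -0.  -1.7] T [0.07 0.03 0.04] 0.1729734444779131 8.15
```

View pics/w5.png

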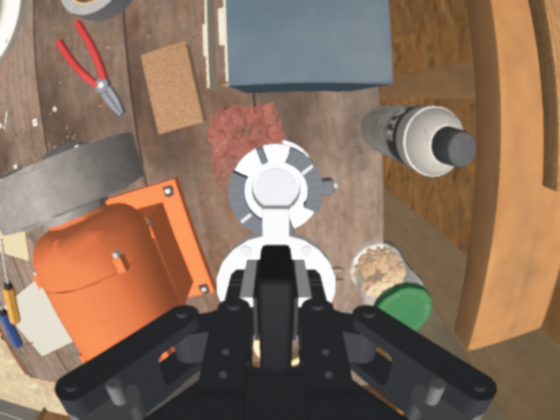

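View pics/d5.png

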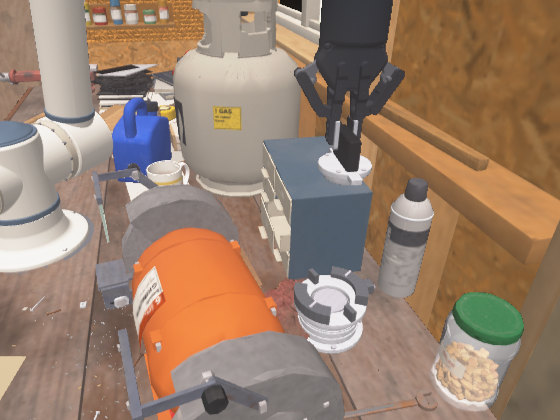

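```bash
python3 - <<'E'
from h import *
w=grab("wrist"); crop(w,135,305,205,355,5,"pics/w5c.png")
E
```

```text
(no output)
```

View pics/w5c.png

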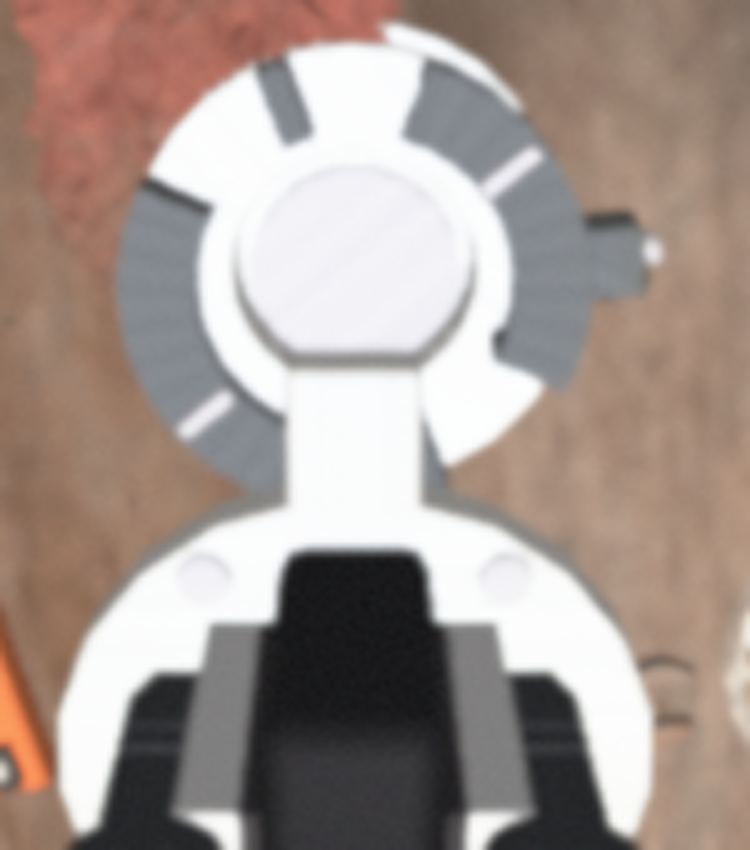

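```bash
python3 - <<'E'
from h import *
from scipy.spatial.transform import Rotation as R
f=grab("wrist");o=sensors.get_obs();M=R.from_quat(o["orientation"]).as_matrix()
px=lambda x,y:((x+.5)/5-.5+205,(y+.5)/5-.5+135)
a,b=[onz(f,*px(*c),.082,True) for c in [(512,174),(205,414)]]
e=a-b; print(a.round(4),b.round(4),"ctr",((a+b)/2).round(4),np.linalg.norm(e),np.degrees(np.arctan2(e[1],e[0])))
zo=o["eef_pos"][2]-.0555
for c,z in [((355,366),.02),((355,552),.06),((312,552),.06),((400,552),.06),((60,740),.02),((652,740),.02)]:
    p=onz(f,*px(*c),zo+z,True); print(c,(M.T@(p-o["eef_pos"])).round(4))
E
```

```text
[ 0.5366 -0.3543  0.082 ] [ 0.4595 -0.404   0.082 ] ctr [ 0.4981 -0.3792  0.082 ] 0.09167148837252996 32.84551084203161
(355, 366) [-0.0309  0.0355 -0.0002]
(355, 552) [-0.0286 -0.0045 -0.0003]
(312, 552) [-0.0286 -0.0045 -0.0037]
(400, 552) [-0.0286 -0.0045  0.0032]
(60, 740) [ 0.0131  0.0355 -0.0332]
(652, 740) [0.013  0.0355 0.0332]
```

```bash
python3 -m pendant '[0.02,0.15,0,0,0.023,0,1, 0.02,0.33,0,0,0.023,0,1, 0.02,0.5,0,0,0.023,0,1, 0.02,0.66,0,0,0.023,0,1, 0.02,0.8,0,0,0.023,0,1, 0.02,0.88,0,0,0.023,0,1, 0.02,0.92,0,0,0.023,0,1, 0.02,0.92,0,0,0.023,0,1, 0.02,0.92,0,0,0.023,0,1]'; python3 st.py; python3 - <<'E'
from h import *
w=grab("wrist"); cv2.imwrite("pics/w6.png",w["image"][:,:,::-1])
w=grab("side"); crop(w,120,360,220,440,3,"pics/d6.png")
w=grab("scene"); crop(w,60,320,200,500,2.5,"pics/s6.png")
E
```

```text
time: 9.1
eef_pos: [0.4995, -0.3647, 0.1411]
orientation: [0.468, -0.53, 0.53, -0.468]
ft_force: [-0.6, 0.5, -1.6]
grip_width: 0.173
[[-0.123  0.001  0.992]
 [-0.992 -0.    -0.123]
 [ 0.    -1.     0.001]] [-0.686  0.146  1.369  0.     1.625 -0.562]
az x -97.06480057619865 eef [ 0.4995 -0.3647  0.1411] ctr c=.0155 [ 0.4976 -0.3801  0.1411] F [-0.6  0.5 -1.6] T [ 0.02 -0.   -0.02] 0.17254429297683052 9.1
```

View pics/w6.png

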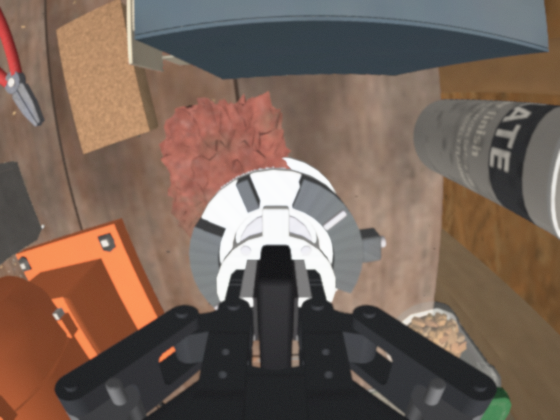

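View pics/d6.png

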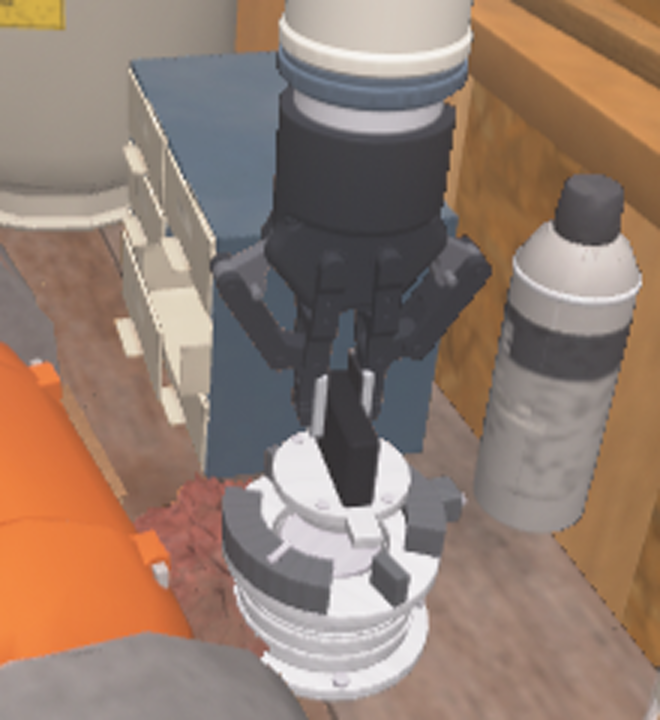

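View pics/s6.png

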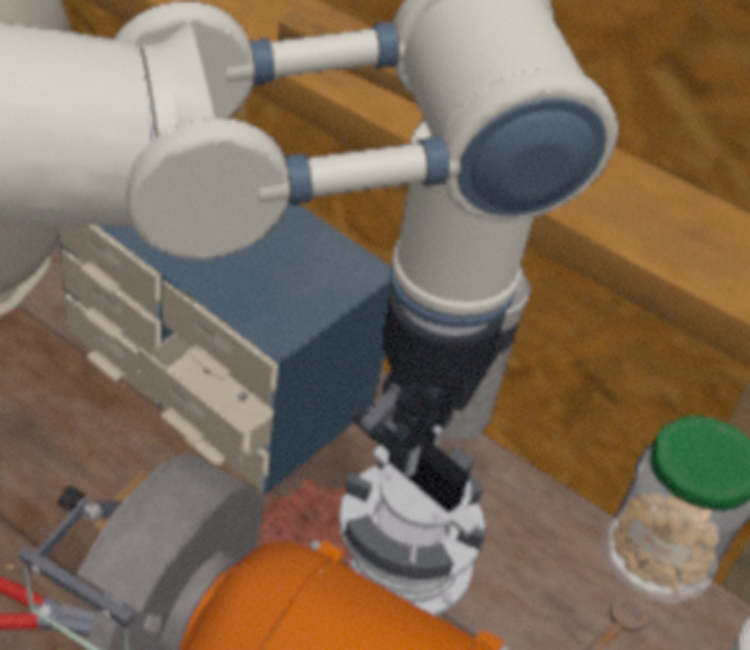

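```bash
python3 -m pendant '[0,0.03,0,0,0,0,1, 0,0.06,0,0,0,0,1, 0,0.09,0,0,0,0,1, 0,0.12,0,0,0,0,1, 0,0.135,0,0,0,0,1, 0,0.135,0,0,0,0,1, 0,0.135,0,0,0,0,1]'; python3 st.py;  python3 - <<'E'
from h import *
w=grab("wrist"); crop(w,145,345,170,390,3.5,"pics/w7.png")
w=grab("side"); crop(w,220,360,260,420,4,"pics/d7.png")
E
```

```text
time: 9.83
eef_pos: [0.4992, -0.3645, 0.1131]
orientation: [-0.468, 0.53, -0.53, 0.468]
ft_force: [0.5, -0.9, -1.2]
grip_width: 0.175
[[-0.123 -0.     0.992]
 [-0.992  0.    -0.123]
 [-0.    -1.    -0.   ]] [-0.686  0.157  1.408 -0.     1.578 -0.562]
az x -97.08873130681414 eef [ 0.4992 -0.3645  0.1131] ctr c=.0155 [ 0.4973 -0.3798  0.1131] F [ 0.5 -0.9 -1.2] T [ 0.04 -0.05  0.  ] 0.17483819782851592 9.8333
```

View pics/w7.png

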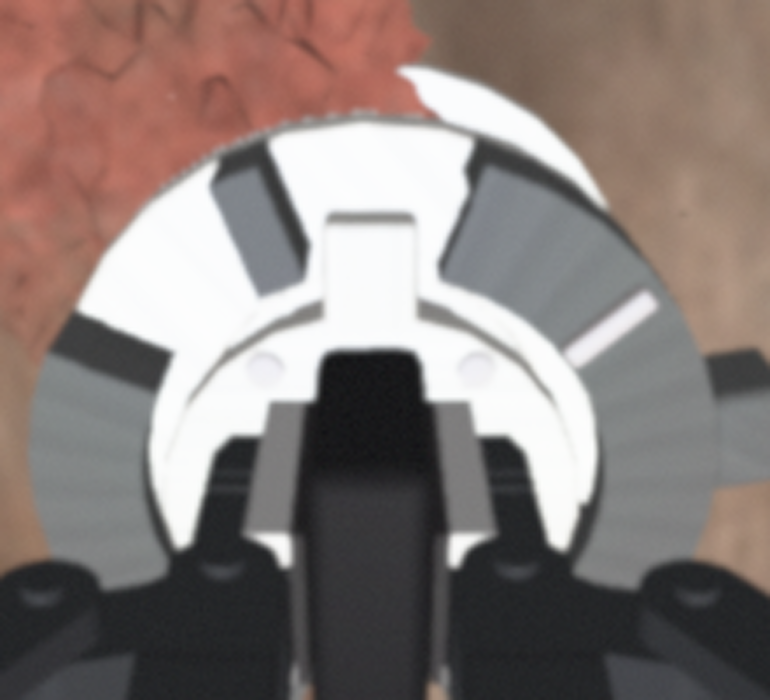

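View pics/d7.png

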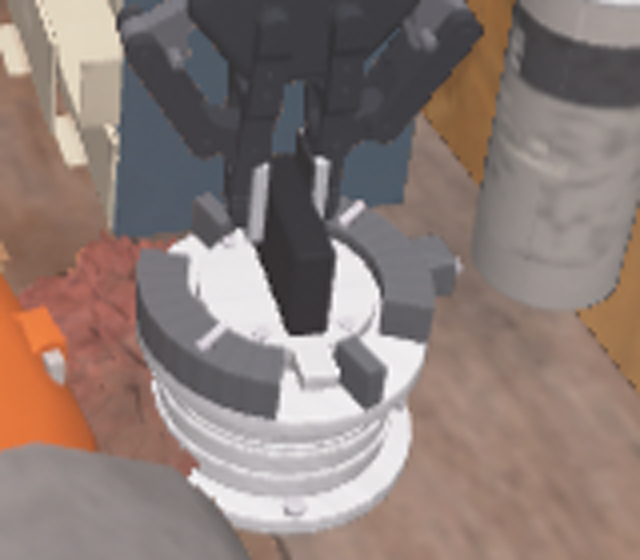

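```bash
python3 -m pendant '[0,0.012,0,0,0,0,1, 0,0.024,0,0,0,0,1, 0,0.036,0,0,0,0,1, 0,0.046,0,0,0,0,1, 0,0.046,0,0,0,0,1, 0,0.046,0,0,0,0,1]'; python3 st.py
```

```text
time: 10.43
eef_pos: [0.4999, -0.3643, 0.1056]
orientation: [0.468, -0.529, 0.53, -0.469]
ft_force: [0.2, 2.5, 6.0]
grip_width: 0.172
[[-0.123  0.002  0.992]
 [-0.992 -0.    -0.123]
 [ 0.    -1.     0.002]] [-6.850e-01  1.600e-01  1.418e+00  1.000e-03  1.562e+00 -5.620e-01]
az x -97.06078267838993 eef [ 0.4999 -0.3643  0.1056] ctr c=.0155 [ 0.498  -0.3797  0.1056] F [0.2 2.5 6. ] T [0.56 0.12 0.06] 0.1723182247053516 10.4333
```

```bash
python3 -m pendant '[0,0.005,0,0,0,0,1, 0,0.008,0,0,0,0,1, 0,0.008,0,0,0,0,1,0,0.008,0,0,0,0,1]'; python3 st.py;  python3 - <<'E'
from h import *
w=grab("side"); crop(w,250,350,270,390,6,"pics/d8.png")
E
```

```text
time: 10.77
eef_pos: [0.4999, -0.3643, 0.1043]
orientation: [0.468, -0.529, 0.53, -0.469]
ft_force: [-0.7, 4.1, 7.9]
grip_width: 0.173
[[-0.123  0.002  0.992]
 [-0.992 -0.    -0.123]
 [ 0.    -1.     0.002]] [-6.85e-01  1.60e-01  1.42e+00  1.00e-03  1.56e+00 -5.62e-01]
az x -97.05815471557212 eef [ 0.4999 -0.3643  0.1043] ctr c=.0155 [ 0.498  -0.3797  0.1044] F [-0.7  4.1  7.9] T [ 0.67  0.32 -0.02] 0.17324852967317264 10.7667
```

View pics/d8.png

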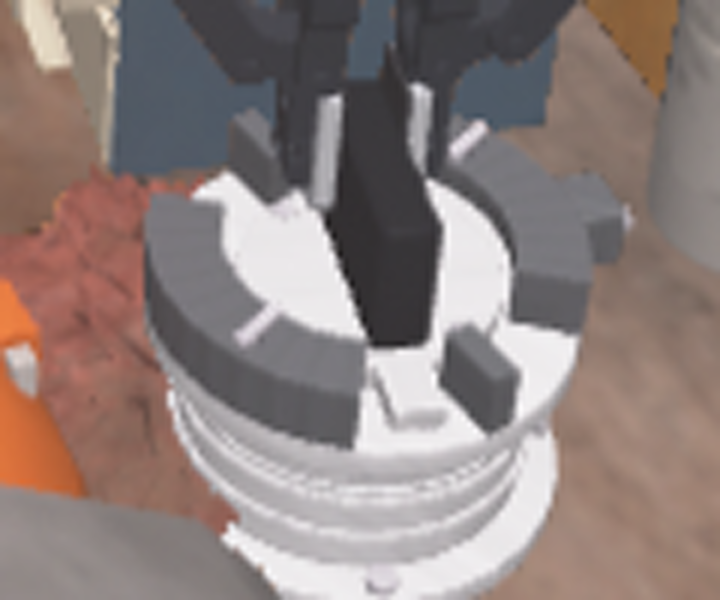

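```bash
python3 -m pendant '[-0.003,0,0.0034,0,0.083,0,1, -0.003,0,0.0068,0,0.167,0,1, -0.003,0,0.010,0,0.25,0,1, -0.002,0,0.0135,0,0.333,0,1, -0.002,0,0.017,0,0.417,0,1, -0.001,0,0.020,0,0.5,0,1, -0.001,0,0.020,0,0.5,0,1, -0.001,0,0.020,0,0.5,0,1]'; python3 st.py;  python3 - <<'E'
from h import *
w=grab("side"); crop(w,250,350,270,390,6,"pics/d9.png")
w=grab("wrist"); crop(w,145,345,170,390,3.5,"pics/w9.png")
E
```

```text
time: 11.48
eef_pos: [0.5047, -0.3648, 0.104]
orientation: [0.395, -0.585, 0.587, -0.396]
ft_force: [4.3, 3.2, 6.1]
grip_width: 0.173
[[-0.374  0.004  0.927]
 [-0.927 -0.001 -0.374]
 [-0.    -1.     0.004]] [-0.681  0.17   1.41   0.002  1.559 -0.298]
az x -111.97715965349697 eef [ 0.5047 -0.3648  0.104 ] ctr c=.0155 [ 0.4989 -0.3792  0.104 ] F [4.3 3.2 6.1] T [ 0.43 -0.72  0.02] 0.17299328048614104 11.4833
```

View pics/d9.png

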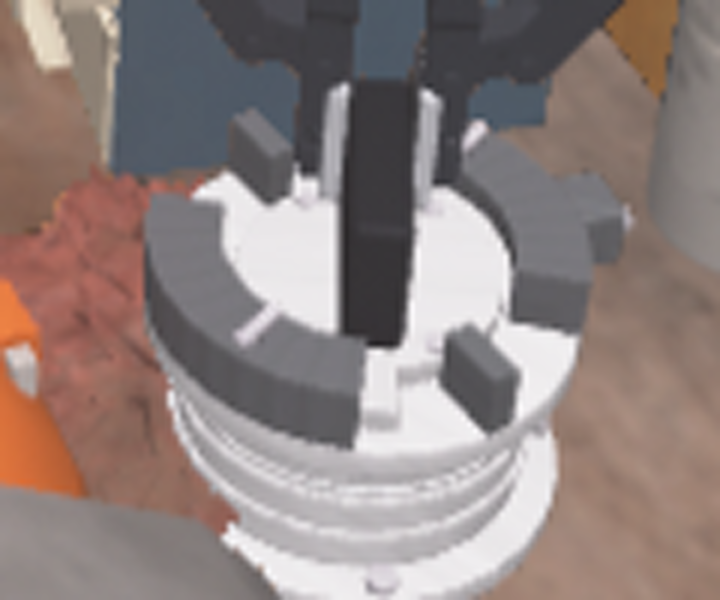

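View pics/w9.png

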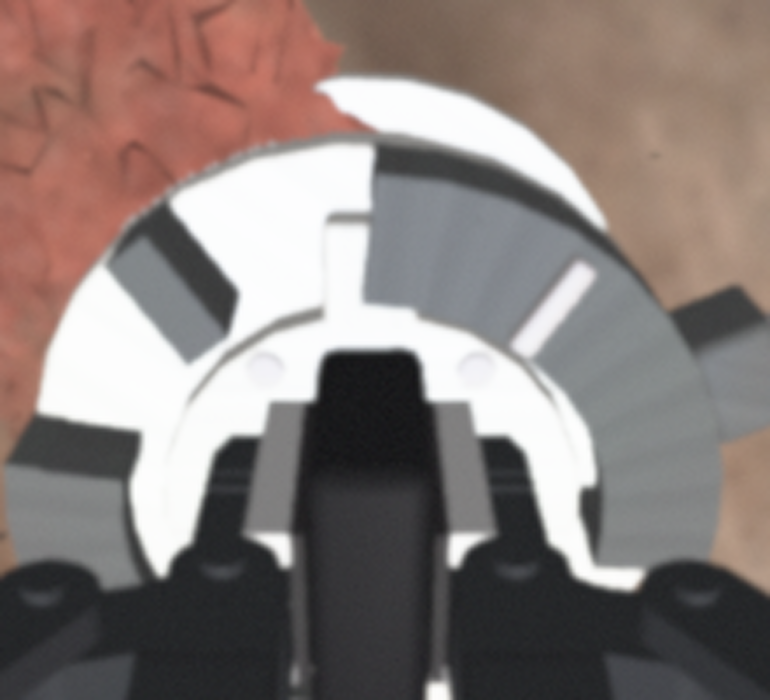

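```bash
python3 -m pendant '[-0.003,0,0.007,0,0.1,0,1, -0.003,0,0.012,0,0.2,0,1, -0.002,0,0.016,0,0.3,0,1, -0.001,0,0.020,0,0.4,0,1, 0,0,0.024,0,0.5,0,1, 0.001,0,0.028,0,0.6,0,1, 0.003,0,0.032,0,0.7,0,1, 0.004,0,0.036,0,0.833,0,1, 0.004,0,0.036,0,0.833,0,1, 0.004,0,0.036,0,0.833,0,1]'; python3 st.py;  python3 - <<'E'
from h import *
w=grab("side"); crop(w,250,350,270,390,6,"pics/d10.png")
w=grab("wrist"); crop(w,145,345,170,390,3.5,"pics/w10.png")
E
```

```text
time: 12.42
eef_pos: [0.5104, -0.3687, 0.1038]
orientation: [0.259, -0.657, 0.659, -0.26]
ft_force: [2.5, 0.8, 6.3]
grip_width: 0.168
[[-0.731  0.002  0.683]
 [-0.683 -0.002 -0.731]
 [-0.001 -1.     0.003]] [-0.68   0.189  1.389  0.     1.561  0.139]
az x -136.9423497035724 eef [ 0.5104 -0.3687  0.1038] ctr c=.0155 [ 0.4991 -0.3793  0.1037] F [2.5 0.8 6.3] T [ 0.06 -0.49 -0.05] 0.1683536574237651 12.4167
```

View pics/d10.png

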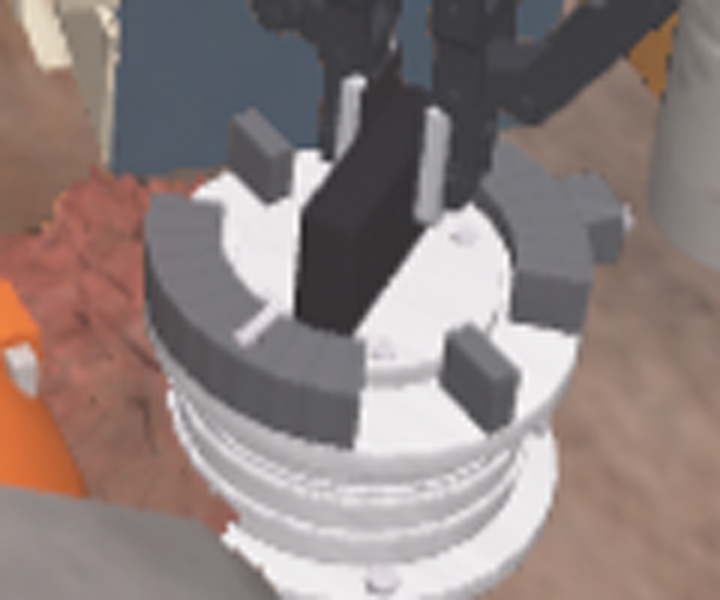

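View pics/w10.png

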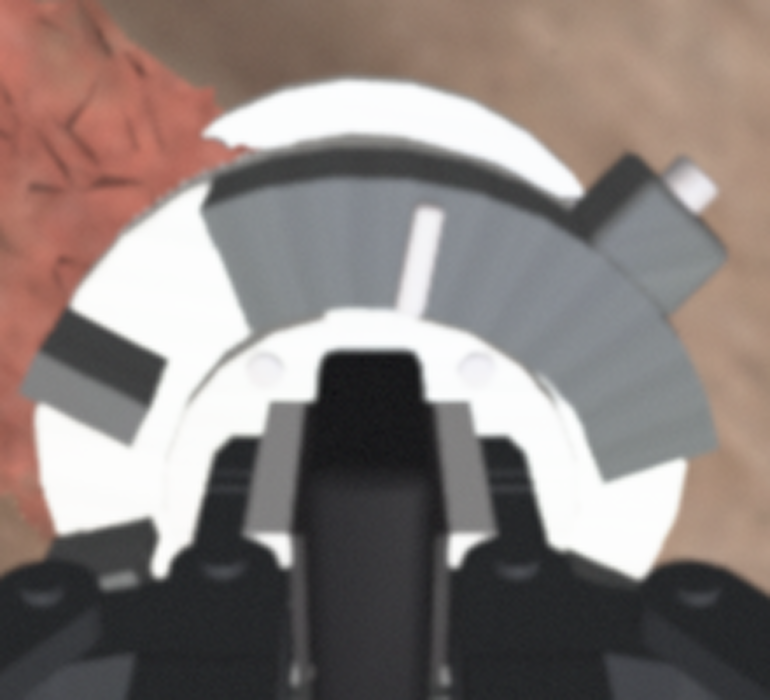

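```bash
python3 -m pendant '[-0.001,0,0.004,0,0.1,0,1, -0.001,0,0.008,0,0.2,0,1, -0.001,0,0.014,0,0.327,0,1, -0.001,0,0.014,0,0.327,0,1, -0.001,0,0.014,0,0.327,0,1]'; python3 st.py;  python3 - <<'E'
from h import *
w=grab("side"); crop(w,250,350,270,390,6,"pics/d11.png")
w=grab("wrist"); crop(w,160,300,215,345,5.5,"pics/w11.png")
w=grab("scene"); crop(w,220,310,320,410,6,"pics/s11.png")
E
```

```text
time: 12.93
eef_pos: [0.512, -0.371, 0.1037]
orientation: [0.202, -0.677, 0.678, -0.202]
ft_force: [1.5, -0.5, 5.7]
grip_width: 0.169
[[-0.836  0.001  0.548]
 [-0.548 -0.002 -0.836]
 [-0.    -1.     0.002]] [-6.810e-01  1.960e-01  1.381e+00 -1.000e-03  1.562e+00  3.100e-01]
az x -146.77123496869407 eef [ 0.512  -0.371   0.1037] ctr c=.0155 [ 0.499  -0.3795  0.1037] F [ 1.5 -0.5  5.7] T [-0.04 -0.16 -0.08] 0.16947414790651902 12.9333
```

View pics/d11.png

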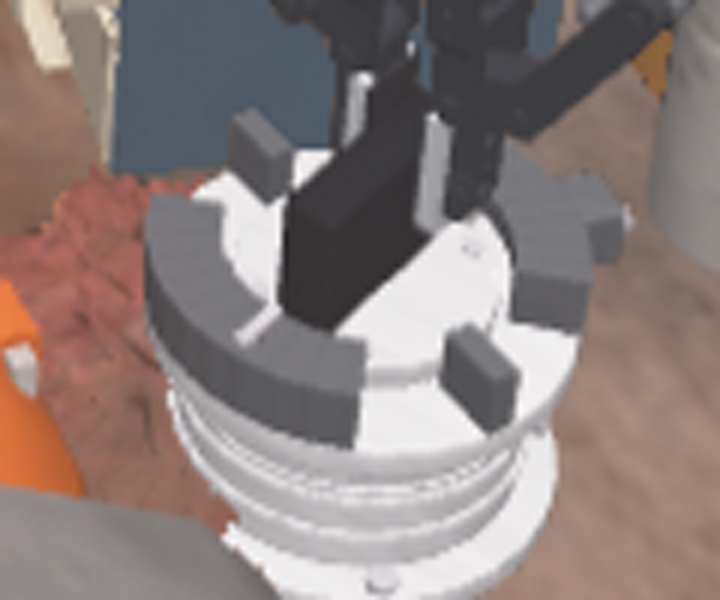

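View pics/w11.png

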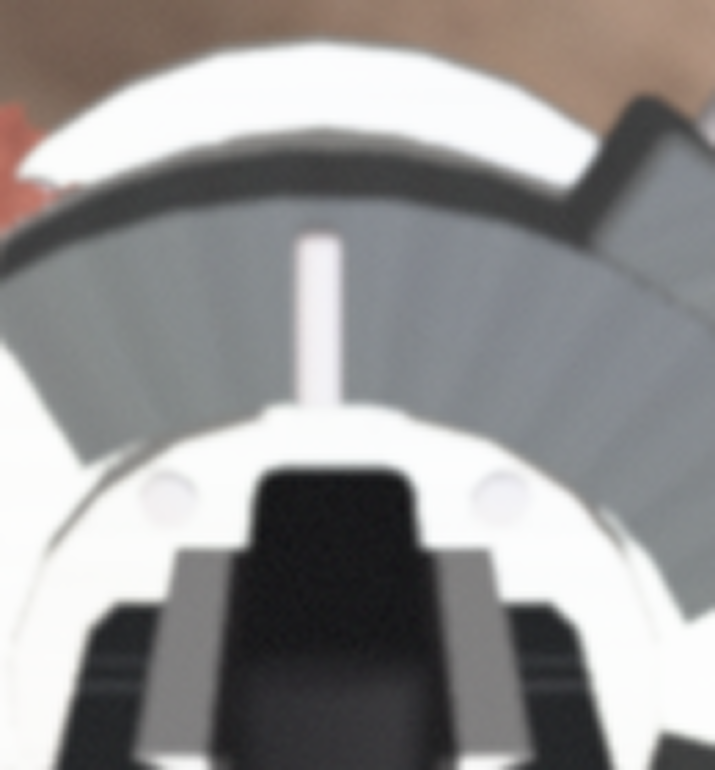

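View pics/s11.png

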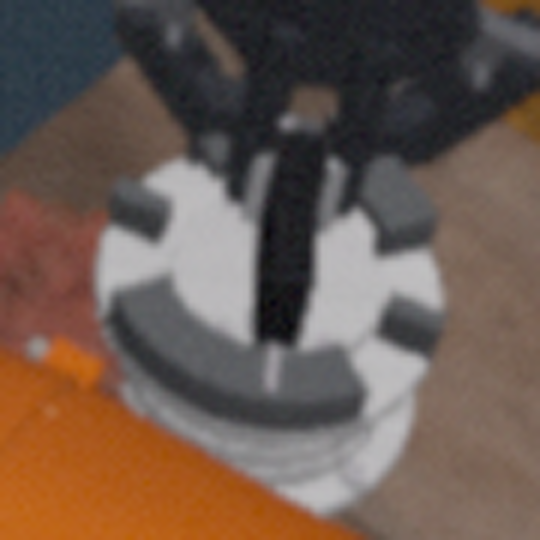

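```bash
python3 - <<'E'
from h import *
f=grab("wrist"); im=f["image"].astype(int)
px=lambda x,y:((x+.5)/5.5-.5+215,(y+.5)/5.5-.5+160)
a=onz(f,*px(319.7,242),.082,True);b=onz(f,*px(319.7,400),.082,True)
e=a-b;print("rib",a.round(4),b.round(4),np.degrees(np.arctan2(e[1],e[0])))
s=grab("scene");d=grab("side")
# bar direction from side top-face corners (crop6 270,250): near end top corners
Q=cloud(s); im=s["image"].astype(int)
m=(abs(Q[...,0]-.495)<.05)&(abs(Q[...,1]+.38)<.05)&(im.max(-1)<60)&(Q[...,2]>.07)&(Q[...,2]<.112)
m[:250]=False
P=Q[m]; c=P[:,:2].mean(0); v=np.linalg.svd(P[:,:2]-c)[2][0]; print("bar scene",m.sum(),c,np.degrees(np.arctan2(v[1],v[0]))%180,P[:,2].max())
ck=(Q[...,0]>.36)&(Q[...,0]<.42)&(Q[...,1]<-.17)&(Q[...,1]>-.2)&(Q[...,2]>.02)&(Q[...,2]<.035)&(im[...,0]-im[...,2]>50)
print("cork strip",ck.sum(),Q[ck].min(0).round(3),Q[ck].max(0).round(3)); print(sensors.get_obs()["ft_force"],sensors.get_obs()["time"])
E
```

```text
rib [ 0.5424 -0.3498  0.082 ] [ 0.5306 -0.3575  0.082 ] 33.163068046366405
bar scene 234 [ 0.48287196 -0.38993419] 25.284272044408965 0.1114904513236834
cork strip 39 [ 0.37  -0.186  0.026] [ 0.402 -0.178  0.031]
[ 1.15229316 -0.08949333  5.49188259] 13.2333
```

```bash
python3 -c "
from workcell import ctrl
print(ctrl.sign_off())"
```

```text
the job is handed in; nothing more can be done
None
```

The cover is fitted to the canister and held at the vent position, pressed in and turned half way. The job was handed in at about 13.2 s on the robot's clock. I gripped the bar about 15 mm off centre to clear the drawer handles, then lowered the ears into the slots and pressed down. I turned it 49.7° clockwise in three stages, and the gripper still holds it.

**Checks that agreed**
- **Angle:** the gripper, and so the bar in its jaws, is at 33.2° and the rib measures 33.2° in the wrist camera.
- **Depth:** the cover origin is about 48 mm above the bench. That follows from the tool height, and the wrist reads about 5.5 N upward.
- **Ears and latch:** the ears went under both lips. The turn stopped about 18° or more short of where the latch is met. The latch looked untouched; I had no direct reading of it.
- **Cork block:** it is where it was at the start. The strip the scene camera sees is unchanged.

**Checks that disagreed**
- **Sideways offset:** the bar sits about 1.2 mm to one side of both ribs. This is a shift within the bore clearance, not a turn, and the side force is about 1 N.
- **Bar angle from the scene camera:** a crude depth fit gave 25°. I gave it no weight because the gripper hides most of the bar and the fit includes the bar's side faces. The camera pictures show the bar in line with the ribs.

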